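# Close the paste pot with its keyed lid

## Robot

A 7-joint arm with a two-finger parallel gripper is mounted at the origin on the work surface. World frame = base frame: x ahead of the robot, y to its left, z up, the work surface at z = 0. Lengths are in mm, angles in rad, forces in N, time in s.
With the tool pointing down it reaches from about 400 to 875 mm from the base axis. Payload 4.4 kg.
Tool frame: the origin (TCP) lies midway between the tips of the shut fingers; the grasp point (between the pads) lies 19 mm behind it (ctrl.pinch_z is the distance from the TCP to the grasp point, in mm); z points along the fingers, y is the line along which they close (so a half turn about z gives the same grasp; the last joint's range is limited). The gripper opens to 85 mm and grips with 20 to 120 N. Pads are 22 mm wide; open, the fingers measure 114 mm over their backs; the gripper's body (76 mm by 85 mm) begins 54 mm behind the grasp point. The pads swing forward as they close: fully open they stand 13 mm farther back than shut.
Start: joints at [1.08, 0.628, 0.038, 1.517, -0.027, 0.996, -0.02], TCP at [267.918, -592.231, 231.313] pointing down, gripper open.
Joint ranges: [-3.06, 3.06], [-0.37, 2.12], [-1.25, 1.32], [0.18, 2.47], [-1.1, 4.24], [0.23, 1.98], [-2.94, 2.94]. Speed limits (rad/s): [2.57, 2.57, 3.14, 3.14, 3.14, 3.14, 3.14].

## Interface

Orientations are given as [roll, pitch, yaw] about the fixed x, y, z axes, in that order (R = Rz(yaw) Ry(pitch) Rx(roll)).
In Python, from cell import read_state, cams, order, ctrl gives the robot as it stands.
- The arm moves only by the tool move_arm, never from a script. Its argument "targets" is text: rows parted by semicolons, each of 7 numbers parted by spaces: the gripper's target within -1 to 1 (fully open at 1, half-way at 0, shut at -1), then the shift along the tool's x, y, z in cm, then the turn, a rotation vector about the tool's x, y, z in degrees. A call has 1 to 5 rows; each row shifts and turns the commanded pose from where the row before left it, along the tool's axes as they then stand; what a row does not reach is not made up. A row lasts 1/12 s, in which the tool goes at most 41.7 mm and 7.16 degrees, less where a joint would pass 70% of its speed; a pose out of reach is approached as far as the arm can. A call with a gripper value outside its range is refused whole. The fingers move at their own pace and stop on an object; the grip force is fixed at half the most. Time passes only in rows, so rows that do not move let the fingers close. It gives the time, the measured TCP pose, the force, the opening and the grip force at its end, in the units of the state.
- read_state(): the state, without advancing time (a new reading comes with each control period).
- cams.get_image(name): name is "scene" or "side" or "wrist"; returns a dict with "color" (400x640x3 uint8, red, green, blue), "fovy" (degrees; the focal length in pixels is half the picture's height over the tangent of half this angle, whatever the lens; pixels are square), "cx", "cy" (the principal point, pixels), "k1" (the pictures are not rectified: a ray, as slopes to the right and down, at radius r is drawn at 1 + k1 r^2 times it, then the intrinsics apply), "rvec" (rotation vector, rad) and "tvec" (3), from world to camera coordinates, as OpenCV has them. Camera axes: x right, y down, z forward; pixel columns grow to the right and rows downward; lengths in mm; the calibration is good to about 2 mm. A picture is of the moment at which its call begins. There is no depth.
- order.finish_job(): hands the job in; it is judged then, once.
The state is a dict: "clock": time; "qpos": joint angles; "qd": joint speeds; "tau": joint torques, N m; "eef_pos": TCP position; "tool_rot": TCP orientation; "force": force on the tool from outside, world axes, zero at the start; "torque": the same for the moment, N m; "width": finger opening in mm; "gripper_force": force on a finger pad.
Only numpy, scipy, OpenCV 4.12 (cv2) and the standard library are available. Lean on these libraries where they do the work, as an engineer would, in place of code of your own. Each camera call takes 0.05 s, during which the arm holds its last target. There are 200 camera calls.

## Task

The conservator has finished pasting: take the keyed lid from its sloping rest and close the open paste pot with it. Turn the lid on the mouth while pressing lightly until its lugs drop into the notches and the lid lies flat, fully home; then let go. Do not force it, and leave the other things on the bench where they are.

Things in the scene. Friction and masses are not known exactly. Their poses are not given: they have to be found in the camera images.
- lid_grip (a point): Centre of the blue grip blade on top of the loose lid (about 220 g), which starts on the rest with its axis tilted 28 deg. Axes: z = lid axis, out of its top; x along the blade, y across it. Blade 70 mm long (x), 16 thick (y), 44 tall (z: 22 above and 22 below this point). It stands on a white round plate 104 mm in diameter, 8 mm thick (underside 30 mm below this point)
- lid_seat (a point): Centre of the underside of the lid's plate, 30 mm below lid_grip, same axes; lies level with the pot's rim when home. Under the plate: a yellow round pilot 66 mm in diameter, 22 mm deep, and around it four lugs at +x, +y, -x, -y, each 11 mm wide, 14 mm deep, reaching 44 mm from the axis (the pilot enters the mouth 8 mm before the lugs touch)
- pot_mouth (a point): Centre of the pot's open mouth, level with its rim, 90 mm above the bench; z up. In the mouth is a yellow collar 12 mm thick, flush with the rim (hollow below), with a round hole (least diameter 72 mm) and four notches 19 mm wide, 90 deg apart, reaching 47 mm from the axis. The notches stand at another angle each time, NOT given by this orientation: see it or feel for it
- pot: White pot 122 mm in diameter, 90 mm tall, on a square 150 mm wooden foot fixed to the bench; origin under its centre; collar does not turn with the lid. Out of line, the lid's lugs ride on the collar with the plate 14 mm above the rim; in line (at most 45 deg of turn either way from any angle) the lid can go down 14 mm until its plate lies on the rim
- rest: Fixed plywood rest that the lid lies on, 120 mm wide (y), about 130 deep (x), origin on the bench under its centre. Its board slopes at 28 deg, low edge on its -x side (which is turned away from the robot), with a ledge 34 mm high, square to the board, that stops the lid's plate; the lid's axis leans to the rest's -x side
- jar: Bystander: closed white round jar, 76 mm in diameter, 95 mm tall, loose; origin at the centre of its underside
- brush_mid (a point): Bystander: paste brush with orange handle, about 190 mm long, lying along this point's x axis, loose; point near its middle
There are look-alikes about, which are no part of the job. What is shaped like the part that bears lid_grip but green is not meant. Leave any red look-alike of the pot alone.

How it is judged (in metres and radians):
On the way:
1. the lid has been lifted off its rest and held nearly level above the pot (z of lid_seat in the frame of pot_mouth above 0.008 m and horizontal distance between lid_seat and pot_mouth below 0.03 m and angle between lid_seat's own z axis and vertical below 0.2 rad), for 0.1 s.
At the end, for the whole second after the job is handed in: the lid lies home on the pot: its plate's underside within 4 mm of the rim, centred within 7 mm, level within 4 deg (0.07 rad), at rest and let go (z of lid_seat in the frame of pot_mouth between -0.004 and 0.004 m and horizontal distance between lid_seat and pot_mouth below 0.007 m and angle between lid_seat's own z axis and vertical below 0.07 rad and linear speed of lid below 0.02 m/s); the robot touches nothing.
It fails at once if the lid is forced onto the pot with more than 70 N (contact force between lid and pot above 70 N).
It fails at once if a bystander (jar, brush) is moved more than 30 mm (distance of any of jar, brush_mid from where it was at the start of the episode above 0.03 m).
It also fails if it takes over 61 s, if anything falls off the work surface, if the arm or the gripper's body presses on something with over 40 N, if the wrist force passes 120 N, or if a joint passes its speed limit or range.

## Working session

There is one attempt and no reset: what is moved stays moved. The work goes in short steps, Python scripts to look and compute and a tool call to move; the robot and the scene stay as the last step left them, time stands still between calls to the robot, and variables do not carry over. Pictures are saved under pics/ and viewed, at most 10 in all, crops included, and the job is handed in when it is done.

Besides the shell and the picture viewer there is one more tool, called after "Emit:" as a command line: name --argument value ..., lists and objects as JSON in quotes. move_arm: Moves the arm, as the interface text tells. Its arguments: {"type":"object","properties":{"targets":{"type":"string"}},"required":["targets"]}

```bash
mkdir -p pics
cat > h.py <<'E'
import numpy as np, cv2
from cell import read_state, cams, order, ctrl
from scipy.spatial.transform import Rotation as R
def K(im):
    f=im["color"].shape[0]/2/np.tan(np.radians(im["fovy"])/2)
    return np.array([[f,0,im["cx"]],[0,f,im["cy"]],[0,0,1.]]),np.array([im["k1"],0,0,0,0.])
def ray(im,uv):
    k,d=K(im)
    # drawn = (1+k1 r^2)*true : opencv model
    p=cv2.undistortPoints(np.array(uv,float).reshape(-1,1,2),k,d).reshape(-1,2)
    Rm=cv2.Rodrigues(np.array(im["rvec"],float))[0];t=np.array(im["tvec"],float).ravel()
    D=np.c_[p,np.ones(len(p))]@Rm; return -Rm.T@t, D/np.linalg.norm(D,axis=1)[:,None]
def onz(im,uv,z):
    o,D=ray(im,uv); return o+D*((z-o[2])/D[:,2])[:,None]
def proj(im,P):
    k,d=K(im); return cv2.projectPoints(np.array(P,float).reshape(-1,1,3),np.array(im["rvec"],float),np.array(im["tvec"],float),k,d)[0].reshape(-1,2)
def tri(a,ua,b,ub):
    o1,d1=ray(a,ua);o2,d2=ray(b,ub);d1=d1[0];d2=d2[0]
    s=np.linalg.lstsq(np.c_[d1,-d2],o2-o1,rcond=None)[0]
    p,q=o1+s[0]*d1,o2+s[1]*d2; return (p+q)/2,np.linalg.norm(p-q)
def save(n,im): cv2.imwrite(f"pics/{n}.png",im["color"][:,:,::-1])
def load(n): return np.load(f"pics/{n}.npy",allow_pickle=True).item()
def snap(c,n):
    im=cams.get_image(c); save(n,im); np.save(f"pics/{n}.npy",im,allow_pickle=True); return im
E
python3 - <<'E'
from h import *
s=read_state();print(s, ctrl.pinch_z)
a=snap("scene","s0");b=snap("side","d0");c=snap("wrist","w0")
for i in(a,b,c):print(i["fovy"],i["k1"],ray(i,[[320,200]]))
cv2.imwrite("pics/all.png",cv2.resize(np.vstack([a["color"],b["color"]])[:,:,::-1],(640,800))[:600*2])
E
```

```text
{'clock': 0.0, 'qpos': array([ 1.08025614,  0.62935293,  0.03843083,  1.5183748 , -0.02702562,
        0.99631852, -0.0200039 ]), 'qd': array([-0.00118347, -0.00111556, -0.00119712, -0.00167789,  0.00022936,
       -0.00044915,  0.00098821]), 'tau': array([ 2.43268505e-04, -5.63407087e+01,  1.22583054e+00, -1.93444258e+01,
        1.09043575e-02,  1.03258953e-02,  4.12532046e-06]), 'eef_pos': array([ 267.63085094, -591.64660665,  230.38231528]), 'tool_rot': array([-3.13965639e+00, -1.76148364e-06,  4.24731182e-01]), 'force': array([-0.27775722,  0.23109415, -0.58436278]), 'torque': array([0.0091407 , 0.01620686, 0.03251911]), 'gripper_force': 0.0, 'width': 85.3006247406958} 18.700000000000003
53.30960404781831 -0.039653046387772554 (array([1253.95129568,  -66.07587271,  663.71312625]), array([[-0.74831628,  0.18299835, -0.63760046]]))
57.73324842923854 0.014231559544607253 (array([149.5478596 , 718.39049113, 773.55190352]), array([[ 0.41814936, -0.62352149, -0.66058464]]))
70.69687399729418 -0.04243133451661955 (array([ 336.57980013, -560.87285594,  372.70473558]), array([[-0.26720322, -0.1297182 , -0.95486943]]))
```

View pics/s0.png

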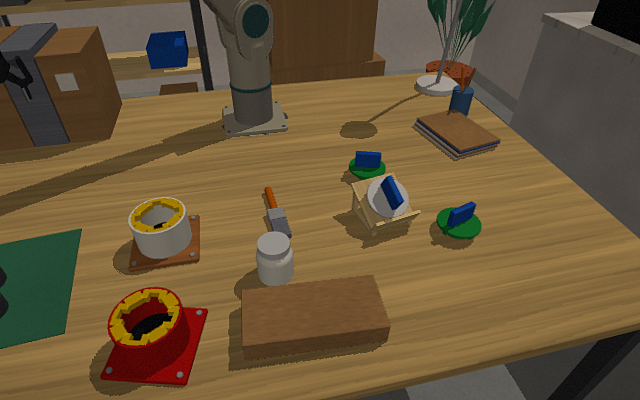

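View pics/d0.png

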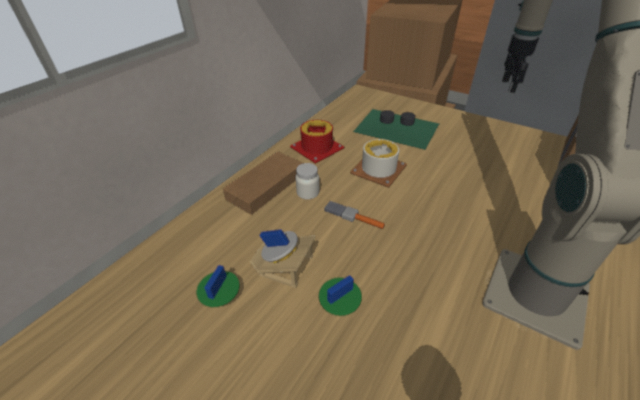

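The lid is the blue blade on a white plate: scene (391,193), side (275,239). Look-alikes are the green-plated ones at scene (368,163) and (460,218). The pot is white at scene (160,228), side (380,158), and the red one is at (145,330). Jar is at scene (275,258), brush at (275,210).

Run:
```python
from h import *
a=load("s0");b=load("d0")
def cr(i,x,y,w,h): return cv2.resize(i["color"][y:y+h,x:x+w,::-1],(400,300),interpolation=cv2.INTER_CUBIC)
cv2.imwrite("pics/crop.png",np.vstack([np.hstack([cr(a,340,165,80,60),cr(b,235,215,80,60)]),np.hstack([cr(a,120,185,80,60),cr(b,340,125,80,60)])]))
for n,im,box in(("scene",a,(365,170,415,220)),("side",b,(255,225,305,262))):
    hsv=cv2.cvtColor(im["color"],cv2.COLOR_RGB2HSV);x0,y0,x1,y1=box
    m=cv2.inRange(hsv,(100,120,40),(130,255,255));w=cv2.inRange(hsv,(0,0,110),(180,60,255))
    for nm,q in(("blue",m),("white",w)):
        r=q[y0:y1,x0:x1];c=max(cv2.findContours(r,cv2.RETR_EXTERNAL,cv2.CHAIN_APPROX_NONE)[0],key=cv2.contourArea)+[x0,y0]
        M=cv2.moments(c);print(n,nm,M["m00"],M["m10"]/M["m00"],M["m01"]/M["m00"],cv2.approxPolyDP(c,2,True)[:,0].tolist(), cv2.boundingRect(c))
# yellow pot: 
for n,im,box in(("scene",a,(115,185,205,245)),("side",b,(350,130,410,170))):
    hsv=cv2.cvtColor(im["color"],cv2.COLOR_RGB2HSV);x0,y0,x1,y1=box
    m=cv2.inRange(hsv,(20,150,80),(35,255,255))[y0:y1,x0:x1]
    pts=cv2.findNonZero(m)+[x0,y0]; h=cv2.convexHull(pts);P=onz(im,h[:,0].astype(float),90)[:,:2]
    (cx,cy),r=cv2.minEnclosingCircle(P.astype(np.float32));print(n,"collar",cx,cy,r)
```

```text
scene blue 382.0 391.68368237347295 192.36474694589876 [[387, 176], [381, 185], [393, 209], [403, 200], [392, 177]] (381, 176, 23, 34)
scene white 219.5 401.43887623386485 200.11541381928623 [[395, 180], [404, 201], [394, 210], [393, 217], [401, 214], [408, 204], [406, 191]] (393, 180, 16, 38)
side blue 295.0 274.1847457627119 237.93954802259884 [[288, 241], [280, 230], [263, 232], [260, 235], [267, 245], [286, 244]] (260, 230, 29, 16)
side white 443.5 278.9199549041714 248.9229612927471 [[295, 233], [284, 232], [290, 240], [285, 246], [264, 245], [262, 257], [272, 261], [288, 253], [295, 244]] (261, 231, 36, 31)
scene collar 551.98486328125 -259.038330078125 56.31843948364258
side collar 553.3837890625 -260.52581787109375 51.81669616699219
```

View pics/crop.png

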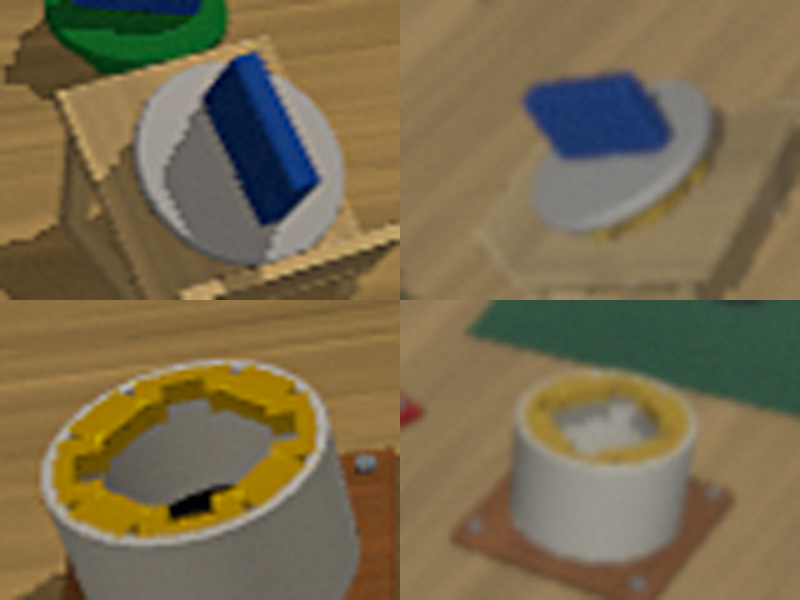

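The crop confirms the white-plated lid with its blue blade and yellow pilot, lying on the plywood rest. The blade corners are sharp enough to use, and the pot is empty with its notches visible at crop (185,385), (285,420), (195,505) and (90,460).

Run:
```python
from h import *
from scipy.optimize import least_squares
a=load("s0");b=load("d0")
f=lambda uv,x,y:(np.array(uv,float)+.5)/5-.5+[x,y]
LA=np.array([[35,8,22],[-35,8,22],[35,-8,22],[-35,-8,22],[35,-8,-22],[-35,-8,-22]],float)
UA=f([[318,180],[265,50],[300,190],[240,55],[270,225],[207,98]],340,165)
LB=np.array([[35,8,22],[-35,8,22],[-35,8,-22],[35,8,-22]],float)
UB=f([[125,90],[230,72],[270,135],[165,160]],235,215)
P1,g1=tri(a,UA[:1],b,UB[:1]);P2,g2=tri(a,UA[1:2],b,UB[1:2]);print(P1,g1,P2,g2,np.linalg.norm(P1-P2))
def res(p):
    T=R.from_rotvec(p[3:]).as_matrix();return np.r_[(proj(a,LA@T.T+p[:3])-UA).ravel(),(proj(b,LB@T.T+p[:3])-UB).ravel()]
x=P1-P2;x/=np.linalg.norm(x);z=np.array([.4,0,.9]);z-=x*(z@x);z/=np.linalg.norm(z)
s=least_squares(res,np.r_[(P1+P2)/2-22*z,R.from_matrix(np.c_[x,np.cross(z,x),z]).as_rotvec()],loss="soft_l1")
T=R.from_rotvec(s.x[3:]).as_matrix();print("grip",s.x[:3]);print(T.round(3));print(np.degrees(np.arccos(T[2,2])),"lean az",np.degrees(np.arctan2(T[1,2],T[0,2])),np.abs(s.fun).round(1))
sea=s.x[:3]-30*T[:,2];print("seat",sea)
print("plate ctr proj",proj(a,sea+8*T[:,2]),proj(b,sea+8*T[:,2]))
N=onz(a,f([[185,85],[285,120],[195,205],[90,160]],120,185),86)-[552.7,-260,0]
print(np.degrees(np.arctan2(N[:,1],N[:,0])),np.linalg.norm(N[:,:2],axis=1))
np.save("lid.npy",np.c_[T,s.x[:3]])
# candidate grasp: tool z=-lid z, tool y=+-lid y
s0=read_state();Rt=R.from_euler("xyz",s0["tool_rot"]).as_matrix()
for sg in(1,-1):
    G=np.c_[-sg*T[:,0],sg*T[:,1],-T[:,2]];assert np.linalg.det(G)>0
    print(G.round(2).tolist(),np.degrees(R.from_matrix(Rt.T@G).as_rotvec()))
```

```text
[635.88038265 273.60006005 102.95730026] 1.9995731324510686 [577.7933973  262.62544198 136.23653074] 9.778015945760455 67.83839097597114
grip [598.96212951 261.66322603 101.077791  ]
[[ 0.839 -0.214  0.5  ]
 [ 0.213  0.975  0.059]
 [-0.501  0.057  0.864]]
30.262390072682205 lean az 6.746811323144994 [1.8 0.  1.4 1.3 0.7 0.3 2.5 0.2 1.6 0.1 2.1 1.  2.1 1.  2.4 0.3 1.4 1.2
 1.  0.2]
seat [583.94800438 259.8870345   75.16599465]
plate ctr proj [[388.29896612 195.26148258]] [[278.04230479 242.54344473]]
[-175.41210497  109.32042205   11.09927141  -97.24698787] [49.46805513 44.28917566 34.68535163 40.90061008]
[[-0.84, -0.21, -0.5], [-0.21, 0.98, -0.06], [0.5, 0.06, -0.86]] [  43.38707168    9.1373114  -163.34358032]
[[0.84, 0.21, -0.5], [0.21, -0.98, -0.06], [-0.5, -0.06, -0.86]] [  6.24080583 -29.63347509  10.8721553 ]
```

Emit:
move_arm --targets "1 2.98 -2.59 0 0 0 0;1 2.98 -2.59 0 0 0 0;1 2.98 -2.59 0 0 0 0;1 2.98 -2.59 0 0 0 0;1 2.98 -2.59 0 0 0 0"

```text
clock: 0.57
eef_pos: [350.6, -411.0, 231.1]
tool_rot: [-3.141, -0.0, 0.424]
force: [1.1, 1.3, 0.7]
width: 85.3
gripper_force: 0.0
```

Emit:
move_arm --targets "1 2.98 -2.59 0 0 0 0;1 2.98 -2.59 0 0 0 0;1 2.98 -2.59 0 0 0 0;1 2.98 -2.59 0 0 0 0;1 2.98 -2.59 0 0 0 0"

```text
clock: 0.98
eef_pos: [433.1, -231.6, 231.4]
tool_rot: [3.142, -0.0, 0.425]
force: [-0.3, -1.0, 0.2]
width: 85.2
gripper_force: 0.0
```

Emit:
move_arm --targets "1 2.98 -2.59 0 0 0 0;1 2.98 -2.59 0 0 0 0;1 2.98 -2.59 0 0 0 0;1 2.98 -2.59 0 0 0 0;1 2.98 -2.59 0 0 0 0"

```text
clock: 1.4
eef_pos: [515.4, -52.2, 231.3]
tool_rot: [3.142, 0.0, 0.425]
force: [0.7, 0.1, 0.4]
width: 85.4
gripper_force: 0.0
```

Emit:
move_arm --targets "1 2.98 -2.59 0 0 0 0;1 2.98 -2.59 0 0 0 0;1 2.98 -2.59 0 0 0 0;1 2.98 -2.59 0 0 0 0;1 2.98 -2.59 0 0 0 0"

```text
clock: 1.82
eef_pos: [597.8, 127.2, 231.1]
tool_rot: [3.142, 0.0, 0.425]
force: [-0.2, -0.9, -0.3]
width: 85.1
gripper_force: 0.0
```

Emit:
move_arm --targets "1 2.98 -2.59 0 0 0 0;1 2.98 -2.59 0 0 0 0;1 2.98 -2.59 0 0 0 0;1 2.98 -2.59 0 0 0 0;1 0 0 0 0 0 0"

```text
clock: 2.23
eef_pos: [663.3, 279.9, 229.7]
tool_rot: [-3.135, -0.003, 0.434]
force: [-1.6, 2.1, -0.2]
width: 85.6
gripper_force: 0.0
```

Emit:
move_arm --targets "1 0 0 0 1.25 -5.93 2.17;1 0 0 0 1.25 -5.93 2.17;1 0 0 0 1.25 -5.93 2.17;1 0 0 0 1.25 -5.93 2.17;1 0 0 0 1.25 -5.93 2.17"

```text
clock: 2.65
eef_pos: [663.3, 269.1, 232.4]
tool_rot: [-3.077, 0.524, 0.249]
force: [-0.6, 0.9, 1.2]
width: 85.0
gripper_force: 0.0
```

Emit:
move_arm --targets "1 0 0 0 0 0 0;1 0 0 0 0 0 0"

```text
clock: 2.82
eef_pos: [663.2, 267.8, 224.0]
tool_rot: [-3.079, 0.53, 0.248]
force: [-0.5, -0.3, 0.8]
width: 85.0
gripper_force: 0.0
```

Run:
```python
from h import *
w=snap("wrist","w1");s=read_state();print(s["eef_pos"],s["tool_rot"],s["qpos"],s["force"])
L=np.load("lid.npy");c=np.array([[x,y,z] for z in(22,-22) for x,y in((35,8),(-35,8),(-35,-8),(35,-8))],float)
print(proj(w,c@L[:,:3].T+L[:,3]).round(0).tolist())
```

```text
[662.71556794 268.26139071 228.3292949 ] [-3.0776885   0.5263736   0.24902523] [-0.36120568  1.13429242 -0.01483989  0.54686568 -0.12101513  1.97377829
 -1.72827725] [-0.44065556 -0.95725364 -0.15547106]
[[308.0, 151.0], [308.0, 222.0], [325.0, 222.0], [325.0, 151.0], [309.0, 145.0], [309.0, 208.0], [324.0, 208.0], [324.0, 145.0]]
```

View pics/w1.png

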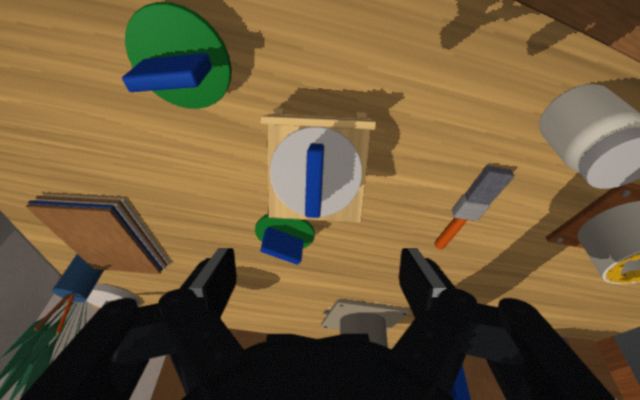

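The wrist view shows the white lid with its blue blade at (314,180) and the plate centred near (316,171). Green look-alikes are at (170,75) and (283,243). Joint 6 is near its range limit, so I'll grasp with less pitch and refine the pose first.

```bash
cat > fit.py <<'E'
from h import *
from scipy.optimize import least_squares
a=load("s0");b=load("d0");w=load("w1")
f=lambda uv,x,y:(np.array(uv,float)+.5)/5-.5+[x,y]
LA=np.array([[35,8,22],[-35,8,22],[35,-8,22],[-35,-8,22],[35,-8,-22],[-35,-8,-22]],float)
UA=f([[318,180],[265,50],[300,190],[240,55],[270,225],[207,98]],340,165)
LB=np.array([[35,8,22],[-35,8,22],[-35,8,-22],[35,8,-22]],float)
UB=f([[125,90],[230,72],[270,135],[165,160]],235,215)
hsv=cv2.cvtColor(w["color"],cv2.COLOR_RGB2HSV)
def big(m,box):
    x0,y0,x1,y1=box;return max(cv2.findContours(m[y0:y1,x0:x1],cv2.RETR_EXTERNAL,cv2.CHAIN_APPROX_NONE)[0],key=cv2.contourArea)+[x0,y0]
bl=big(cv2.inRange(hsv,(100,120,30),(130,255,255)),(290,125,345,225))
wh=big(cv2.inRange(hsv,(0,0,85),(180,55,255))|cv2.inRange(hsv,(100,120,30),(130,255,255)),(262,124,372,222))
pl=cv2.fitEllipse(cv2.convexHull(wh)); print("plate",pl)
q=cv2.boxPoints(cv2.minAreaRect(bl)); print("rect",q.round(1).tolist(),cv2.approxPolyDP(bl,2.5,True)[:,0].tolist())
q=q[np.argsort(q[:,1])];t=q[:2][np.argsort(q[:2,0])];u=q[2:][np.argsort(q[2:,0])]
LW=np.array([[35,8,-22],[35,-8,-22],[-35,8,22],[-35,-8,22],[0,0,-24]],float)
UW=np.r_[t,u,[pl[0]]]
def res(p):
    T=R.from_rotvec(p[3:]).as_matrix();r=lambda i,L,U:(proj(i,L@T.T+p[:3])-U).ravel()
    return np.r_[r(a,LA,UA),r(b,LB,UB),r(w,LW,UW),(np.degrees(np.arccos(T[2,2]))-28)]
L=np.load("lid.npy");s=least_squares(res,np.r_[L[:,3],R.from_matrix(L[:,:3]).as_rotvec()],loss="soft_l1")
T=R.from_rotvec(s.x[3:]).as_matrix();print("grip",s.x[:3]);print(T.round(3));print(s.fun.round(1),"az",np.degrees(np.arctan2(T[1,2],T[0,2])))
np.save("lid2.npy",np.c_[T,s.x[:3]])
st=read_state();Rt=R.from_euler("xyz",st["tool_rot"]).as_matrix()
for back in(0,10):
    G=np.c_[T[:,0],-T[:,1],-T[:,2]]@R.from_euler("y",back,degrees=True).as_matrix()
    print(back,"turn",np.degrees(R.from_matrix(Rt.T@G).as_rotvec()).round(2), "z",G[:,2].round(3))
    for d in(0,60):
        tcp=s.x[:3]+3*T[:,2]+(18.7-d)*G[:,2];print(" tcp",d,tcp,"toolshift",Rt.T@(tcp-st["eef_pos"]))
E
python3 fit.py
```

```text
plate ((315.61175537109375, 171.38868713378906), (89.94093322753906, 91.49320983886719), 107.38993072509766)
rect [[304.70001220703125, 215.89999389648438], [307.29998779296875, 143.5], [322.8999938964844, 144.10000610351562], [320.29998779296875, 216.5]] [[312, 144], [307, 152], [305, 213], [318, 216], [322, 145]]
grip [598.41110501 264.0996587   97.93805568]
[[ 0.861 -0.2    0.467]
 [ 0.188  0.979  0.074]
 [-0.472  0.024  0.881]]
[ 2.4  0.5 -0.5 -0.5 -0.1  0.5 -1.5  0.3 -1.1  1.  -1.2  0.1 -2.4  2.1
 -2.6  2.7 -1.9  3.3 -1.6  0.7  0.8 -0.7  0.2 -0.8  0.   3.7  0.4  3.6
 -0.8  3.   0.2] az 9.002223734413914
0 turn [-1.14  2.08  1.63] z [-0.467 -0.074 -0.881]
 tcp 0 [591.0841673  262.93889427  84.10119875] toolshift [ 11.30165993  -2.23729676 160.71215645]
 tcp 60 [619.08520313 267.37493668 136.98090677] toolshift [  9.14398558  -3.46624938 100.76356083]
10 turn [-1.28 12.08  1.52] z [-0.31 -0.04 -0.95]
 tcp 0 [594.01395099 263.56982823  82.81923012] toolshift [ 14.53522421  -2.15222379 160.30969113]
 tcp 60 [612.61461135 265.98148359 139.81220647] toolshift [  2.00247731  -3.65413782 101.65242808]
```

Emit:
move_arm --targets "1 0 0 0 -0.65 6.04 0.76;1 0 0 0 -0.65 6.04 0.76;1 -0.64 -0.2 3.3 0 0 0;1 -0.64 -0.2 3.3 0 0 0;1 -0.64 -0.2 3.3 0 0 0"

```text
clock: 3.28
eef_pos: [612.5, 267.5, 148.3]
tool_rot: [-3.114, 0.31, 0.212]
force: [0.7, -0.0, -1.0]
width: 85.4
gripper_force: 0.0
```

Emit:
move_arm --targets "1 0 0 0 0 0 0;1 0 0 0 0 0 0;1 0 0 0 0 0 0"

```text
clock: 3.53
eef_pos: [615.1, 267.7, 147.2]
tool_rot: [-3.114, 0.312, 0.211]
force: [1.3, 0.4, 0.1]
width: 85.2
gripper_force: 0.0
```

```bash
cat > g.py <<'E'
from h import *
w=snap("wrist","w2");st=read_state();Rt=R.from_euler("xyz",st["tool_rot"]).as_matrix()
print(st["eef_pos"],st["tool_rot"],st["qpos"].round(3))
L=np.load("lid2.npy");T=L[:,:3];p=L[:,3]
print("lid axes in tool",(Rt.T@T).round(3).tolist(),"grip in tool",(Rt.T@(p-st["eef_pos"])).round(1))
m=cv2.inRange(cv2.cvtColor(w["color"],cv2.COLOR_RGB2HSV),(100,120,30),(130,255,255))
m[:, :200]=0;m[:,440:]=0
c=max(cv2.findContours(m,cv2.RETR_EXTERNAL,cv2.CHAIN_APPROX_NONE)[0],key=cv2.contourArea)
print(cv2.approxPolyDP(c,3,True)[:,0].tolist())
cc=np.array([[x,y,z] for z in(22,-22) for x,y in((35,8),(-35,8),(-35,-8),(35,-8))],float)
print(proj(w,cc@T.T+p).round(0).tolist())
E
python3 g.py
```

```text
[615.81732169 267.76244139 147.03409976] [-3.11438196  0.3105804   0.21093617] [-0.406  0.922 -0.003  1.182 -0.086  1.339 -1.739]
lid axes in tool [[0.984, 0.001, 0.18], [0.002, -1.0, -0.001], [0.18, 0.002, -0.984]] grip in tool [-1.9  1.4 52.2]
[[313, 174], [308, 270], [327, 273], [331, 178], [328, 174]]
[[307.0, 174.0], [308.0, 278.0], [331.0, 278.0], [332.0, 174.0], [309.0, 173.0], [310.0, 257.0], [329.0, 257.0], [329.0, 173.0]]
```

View pics/w2.png

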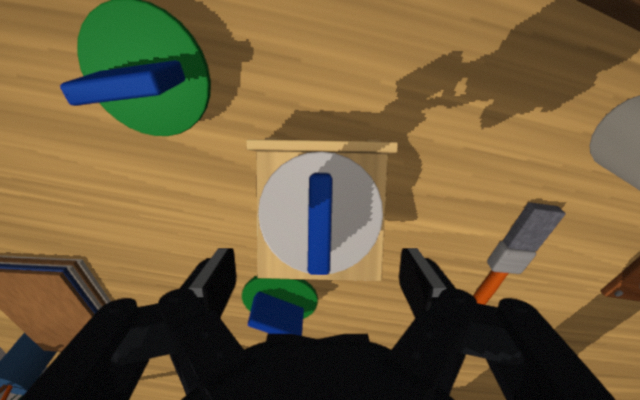

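Run:
```python
from h import *
L=np.load("lid2.npy");T=L[:,:3];p=L[:,3]
th=np.linspace(0,2*np.pi,72)
rim=np.c_[52*np.cos(th),52*np.sin(th),-22+0*th]@T.T+p
for n,box in(("w1",(262,124,372,222)),("w2",(240,152,400,276))):
    w=load(n);hsv=cv2.cvtColor(w["color"],cv2.COLOR_RGB2HSV);x0,y0,x1,y1=box
    m=(cv2.inRange(hsv,(0,0,75),(180,50,255))|cv2.inRange(hsv,(100,120,30),(130,255,255)))[y0:y1,x0:x1]
    m=cv2.morphologyEx(m,cv2.MORPH_OPEN,np.ones((5,5)))
    c=max(cv2.findContours(m,cv2.RETR_EXTERNAL,cv2.CHAIN_APPROX_NONE)[0],key=cv2.contourArea)+[x0,y0]
    print(n,cv2.fitEllipse(cv2.convexHull(c)),cv2.boundingRect(c),"pred",cv2.fitEllipse(proj(w,rim).astype(np.float32)))
```

```text
w1 ((315.6364440917969, 171.39651489257812), (89.78971099853516, 91.38186645507812), 103.14453887939453) (270, 127, 92, 91) pred ((314.94171142578125, 172.43394470214844), (91.36697387695312, 93.99009704589844), 98.00501251220703)
w2 ((320.1127014160156, 212.61770629882812), (121.8992691040039, 123.4186782836914), 96.57060241699219) (259, 152, 123, 122) pred ((319.28924560546875, 213.91136169433594), (125.32504272460938, 127.06842803955078), 88.59092712402344)
```

Emit:
move_arm --targets "1 -0.05 0.04 2.4 0 0 0;1 -0.05 0.04 2.4 0 0 0;1 -0.05 0.04 1.2 0 0 0;1 0 0 1 0 0 0;1 0 0 0 0 0 0"

```text
clock: 4.0
eef_pos: [590.9, 262.9, 77.0]
tool_rot: [-3.115, 0.317, 0.211]
force: [-0.1, -0.5, -0.0]
width: 85.4
gripper_force: 0.0
```

```bash
sed -i 's/"w2"/"w3"/' g.py; python3 g.py; python3 -c "
from h import *
print(read_state()['force'])"
```

```text
[591.79744588 263.15442454  77.90431896] [-3.11506033  0.31553273  0.21053223] [-0.409  0.963 -0.009  1.304 -0.088  1.18  -1.734]
lid axes in tool [[0.985, 0.001, 0.175], [0.001, -1.0, -0.001], [0.175, 0.001, -0.985]] grip in tool [  0.1  -0.1 -21.1]
[[309, 198], [300, 214], [299, 335], [319, 339], [332, 336], [336, 214], [330, 199]]
[[297.0, 210.0], [298.0, 370.0], [336.0, 371.0], [337.0, 210.0], [303.0, 197.0], [303.0, 316.0], [331.0, 316.0], [332.0, 197.0]]
[0.64787641 0.23154007 0.51981594]
```

View pics/w3.png

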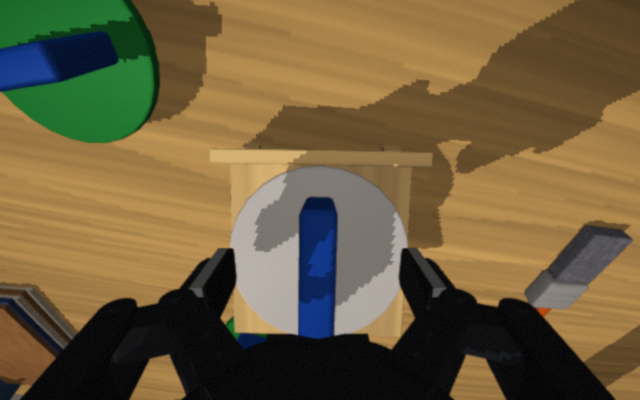

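The blade (299–336, 198–339) sits centred between the pads at (225,270) and (412,270), clear of the plate. Closing now.

Emit:
move_arm --targets "-1 0 0 0 0 0 0;-1 0 0 0 0 0 0;-1 0 0 0 0 0 0;-1 0 0 0 0 0 0;-1 0 0 0 0 0 0"

```text
clock: 4.47
eef_pos: [591.4, 263.1, 77.8]
tool_rot: [-3.115, 0.316, 0.211]
force: [-0.3, 0.3, -0.9]
width: 25.5
gripper_force: 0.0
```

Emit:
move_arm --targets "-1 0 0 0 0 0 0;-1 0 0 0 0 0 0;-1 0 0 0 0 0 0;-1 0 0 0 0 0 0;-1 0 0 0 0 0 0"

```text
clock: 4.88
eef_pos: [591.5, 262.9, 77.9]
tool_rot: [-3.115, 0.316, 0.211]
force: [0.8, -0.9, 5.2]
width: 15.3
gripper_force: 59.2
```

Emit:
move_arm --targets "-1 0.2 0 -1.5 0 0 0;-1 0.5 0 -3 0 0 0;-1 0.5 0 -3 0 0 0;-1 0.5 0 -3 0 0 0;-1 0 0 -3 0 0 0"

```text
clock: 5.3
eef_pos: [648.9, 271.8, 199.9]
tool_rot: [-3.115, 0.318, 0.21]
force: [-0.6, -0.4, -1.9]
width: 14.7
gripper_force: 58.4
```

Run:
```python
from h import *
st=read_state();print(st["force"],st["width"],st["eef_pos"],st["tool_rot"],st["qpos"].round(2))
Rt=R.from_euler("xyz",st["tool_rot"]).as_matrix();T=np.load("lid2.npy")[:,:3]
G=R.from_euler("xyz",[-3.115,.316,.211]).as_matrix();T=Rt@G.T@T
z=T[:,2];ax=np.cross(z,[0,0,1]);an=np.arcsin(np.linalg.norm(ax));rv=ax/np.linalg.norm(ax)*an
print("level turn (tool)",np.degrees(Rt.T@rv), "new R",(R.from_rotvec(rv).as_matrix()@Rt).round(3).tolist(),"lid yaw",np.degrees(np.arctan2(*(R.from_rotvec(rv).as_matrix()@T)[[1,0],0])))
```

```text
[-0.58962798 -0.35985724 -1.94379807] 14.699008221822602 [648.91891879 271.7592313  199.94457793] [-3.11529823  0.31810369  0.21047998] [-0.4   0.94  0.    0.99 -0.09  1.52 -1.74]
level turn (tool) [-1.42623349 28.27919147 -0.27395515] new R [[0.963, 0.207, 0.171], [0.204, -0.978, 0.037], [0.175, -0.001, -0.985]] lid yaw 11.879904804366134
```

Emit:
move_arm --targets "-1 0 0 -1 -0.28 5.66 -0.05;-1 0 0 -1 -0.28 5.66 -0.05;-1 0 0 0 -0.28 5.66 -0.05;-1 0 0 0 -0.28 5.66 -0.05;-1 0 0 0 -0.28 5.66 -0.05"

```text
clock: 5.72
eef_pos: [653.3, 272.5, 219.6]
tool_rot: [-3.139, -0.181, 0.208]
force: [-0.3, 0.5, -2.5]
width: 15.7
gripper_force: 58.3
```

Emit:
move_arm --targets "-1 0 0 0 0 0 0;-1 0 0 0 0 0 0;-1 0 0 0 0 0 0"

```text
clock: 5.97
eef_pos: [654.7, 272.8, 219.6]
tool_rot: [-3.14, -0.176, 0.208]
force: [0.7, 0.4, -1.0]
width: 15.5
gripper_force: 58.4
```

Run:
```python
from h import *
st=read_state();Rt=R.from_euler("xyz",st["tool_rot"]).as_matrix()
print(st["force"],st["width"],st["eef_pos"],Rt.round(3).tolist(),st["qpos"].round(2))
print("to pot, tool axes", Rt.T@(np.array([560,-250,205])-st["eef_pos"]))
```

```text
[ 0.7038545   0.35785242 -0.99601704] 15.461387773127369 [654.65584899 272.82539056 219.59211167] [[0.963, 0.207, 0.171], [0.204, -0.978, 0.038], [0.176, -0.001, -0.984]] [-0.49  0.64  0.06  1.54  0.01  0.79 -1.81]
to pot, tool axes [-200.15726386  491.92466692  -21.59259786]
```

Emit:
move_arm --targets "-1 -1.68 3.45 -0.25 0 0 0;-1 -1.68 3.45 -0.25 0 0 0;-1 -1.68 3.45 -0.25 0 0 0;-1 -1.68 3.45 -0.25 0 0 0;-1 -1.68 3.45 -0.25 0 0 0"

```text
clock: 6.38
eef_pos: [608.2, 84.2, 216.8]
tool_rot: [-3.14, -0.178, 0.208]
force: [0.1, -0.2, -1.7]
width: 15.5
gripper_force: 58.6
```

Emit:
move_arm --targets "-1 -1.68 3.45 -0.25 0 0 0;-1 -1.68 3.45 -0.25 0 0 0;-1 -1.68 3.45 -0.25 0 0 0;-1 -1.68 3.45 -0.25 0 0 0;-1 -1.68 3.45 -0.25 0 0 0"

```text
clock: 6.8
eef_pos: [560.9, -103.1, 214.3]
tool_rot: [-3.14, -0.178, 0.207]
force: [0.3, -0.7, -2.0]
width: 15.6
gripper_force: 58.6
```

Emit:
move_arm --targets "-1 0 0 0 0 0 0;-1 0 0 0 0 0 0;-1 0 0 0 0 0 0"

```text
clock: 7.05
eef_pos: [561.0, -100.9, 214.2]
tool_rot: [-3.14, -0.178, 0.206]
force: [0.5, 1.3, -1.9]
width: 15.2
gripper_force: 59.0
```

Run:
```python
from h import *
a=snap("scene","s4");b=snap("side","d4");w=snap("wrist","w4");st=read_state();print(st["eef_pos"],st["tool_rot"],st["qpos"].round(2))
t=st["eef_pos"];p=proj(a,t)[0].astype(int);q=proj(b,t)[0].astype(int);print(p,q,proj(w,[553,-260,90]))
def cr(i,c,W):
    x=int(np.clip(c[0]-W//2,0,640-W));y=int(np.clip(c[1]-W*3//8,0,400-W*3//4));print(x,y,W);return cv2.resize(i["color"][y:y+W*3//4,x:x+W,::-1],(400,300),interpolation=cv2.INTER_CUBIC)
cv2.imwrite("pics/c4.png",np.vstack([np.hstack([cr(a,p,80),cr(b,q,80)]),np.hstack([cr(w,[320,200],640),cr(w,proj(w,[553,-260,90])[0],160)])]))
```

```text
[560.28502717 -98.60722476 214.05260744] [-3.13952984 -0.17755797  0.2107412 ] [ 0.21  0.46 -0.07  1.92 -0.06  0.59 -1.16]
[223 159] [358 137] [[469.36163697 253.68691417]]
183 129 80
318 107 80
0 -80 640
389 193 160
```

View pics/c4.png

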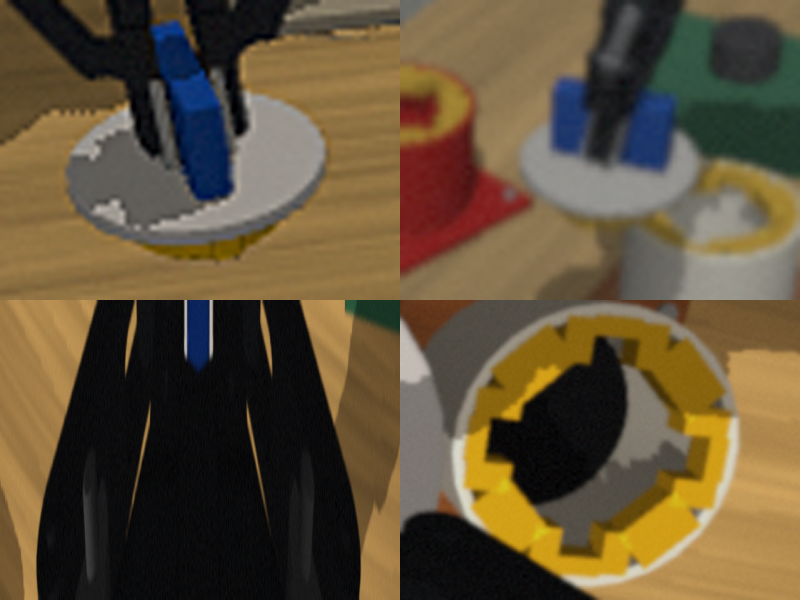

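Top: the lid is held level, with its plate centre at scene crop (196,163) and side crop (610,170). Bottom right: the pot collar has notches at crop (621,340), (703,458), (582,550) and (487,460). Next I'll compute the offsets.

Run:
```python
from h import *
from scipy.optimize import least_squares
a=load("s4");b=load("d4");w=load("w4")
f=lambda uv,x,y,k:(np.array(uv,float)+.5)/k-.5+[x,y]
hsv=cv2.cvtColor(w["color"],cv2.COLOR_RGB2HSV)
m=cv2.inRange(hsv,(20,140,60),(35,255,255));m[:,:400]=0;m[:190]=0;m[310:]=0;m[:,545:]=0
m=cv2.morphologyEx(m,cv2.MORPH_OPEN,np.ones((3,3)))
H=cv2.convexHull(cv2.findNonZero(m))[:,0].astype(float);P=onz(w,H,90)[:,:2]
cir=least_squares(lambda c:np.linalg.norm(P-c[:2],axis=1)-c[2],[553,-260,54],loss="soft_l1").x;print("collar fit",cir)
for n,c in(("rim scene",None),):pass
U=f([[221,40],[303,158],[182,250],[87,160]],389,193,2.5)
N=onz(w,U,88);d=N[:,:2]-cir[:2];an=np.degrees(np.arctan2(d[:,1],d[:,0]));print(an,np.mod(an+45,90)-45,np.linalg.norm(d,axis=1))
C=N[:,:2];print("centre by opposite notches",C.mean(0))
LA=np.array([[35,8,22],[35,-8,22],[35,-8,-22],[35,8,-22],[-35,-8,22],[-35,8,22],[0,0,-22]],float)
UA=f([[215,80],[178,88],[195,198],[232,185],[152,32],[180,20],[196.5,163]],183,129,5)
LB=np.array([[35,8,22],[-35,8,22],[-35,8,-22],[35,8,-22],[0,0,-22]],float)
UB=f([[153,83],[275,98],[270,168],[153,155],[210,170]],318,107,5)
st=dict(p=np.array([560.3,-100,214.05]))
def res(p):
    T=R.from_rotvec(p[3:]).as_matrix();r=lambda i,L,U:(proj(i,L@T.T+p[:3])-U).ravel();return np.r_[r(a,LA,UA),r(b,LB,UB)]
s=least_squares(res,np.r_[557,-101,230,0,0,.2],loss="soft_l1");T=R.from_rotvec(s.x[3:]).as_matrix()
print("grip",s.x[:3],"seat",s.x[:3]-30*T[:,2],T.round(3).tolist(),"yaw",np.degrees(np.arctan2(T[1,0],T[0,0])));print(s.fun.round(1))
pc,g=tri(a,UA[-1:],b,UB[-1:]);print("plate top ctr",pc,g)
```

```text
collar fit [ 553.92217097 -258.16776674   56.13247023]
[   2.64915686  -83.84218691 -171.15548483  108.05406753] [ 2.64915686  6.15781309  8.84451517 18.05406753] [45.79932854 46.78970342 44.61742279 45.56220972]
centre by opposite notches [ 552.06270101 -260.15377868]
grip [ 554.39077513 -102.0315243   233.87170367] seat [ 557.79424083 -102.03696981  204.06538904] [[0.975, -0.191, -0.113], [0.192, 0.981, 0.0], [0.111, -0.022, 0.994]] yaw 11.165842210415109
[ 0.9  1.2 -0.   1.3 -0.  -0.3  0.6  0.6 -2.1 -1.1  0.1 -0.1 -0.2 -1.6
  1.4 -0.4  0.7  3.5 -1.1  2.4 -0.7 -1.8  0.2 -2.9]
plate top ctr [ 554.98027636 -101.08685091  205.17031033] 3.8427726463483403
```

Run:
```python
from h import *
th=np.linspace(0,2*np.pi,180)
for n,box in(("s4",(190,140,256,190)),("d4",(336,125,386,160))):
    im=load(n);x0,y0,x1,y1=box;hsv=cv2.cvtColor(im["color"],cv2.COLOR_RGB2HSV)
    m=cv2.inRange(hsv,(0,0,70),(180,45,255))[y0:y1,x0:x1]
    m=cv2.morphologyEx(m,cv2.MORPH_OPEN,np.ones((2,2)))
    k,l,s,_=cv2.connectedComponentsWithStats(m);print(n,[list(map(int,r)) for r in s if r[4]>25])
    h=np.argwhere(m)[:,::-1]+[x0,y0]
    for d in range(0,180,30):
        v=np.array([np.cos(np.radians(d)),np.sin(np.radians(d))]);q=h@v;print(d,(q.min()-.5).round(1),(q.max()+.5).round(1),end=" | ")
    print()
    for t in(-8,-4,0,4):
        T=R.from_euler("xyz",[0,t,11.5],degrees=True).as_matrix();c=np.array([555.5,-101,197.5+0])
        P=np.r_[np.c_[52*np.cos(th),52*np.sin(th),8+0*th],np.c_[52*np.cos(th),52*np.sin(th),0*th]]@T.T+c;u=proj(im,P)
        print(" tilt",t,[(d,(u@[np.cos(np.radians(d)),np.sin(np.radians(d))]).min().round(1),(u@[np.cos(np.radians(d)),np.sin(np.radians(d))]).max().round(1)) for d in range(0,180,30)])
```

```text
s4 [[0, 0, 66, 50, 2348], [8, 6, 51, 33, 944]]
0 197.5 248.5 | 30 251.3 297.5 | 60 232.9 270.3 | 90 143.5 178.5 | 120 9.6 50.4 | 150 -136.4 -86.3 | 
 tilt -8 [(0, np.float64(196.7), np.float64(248.6)), (30, np.float64(252.4), np.float64(297.2)), (60, np.float64(237.9), np.float64(268.8)), (90, np.float64(150.6), np.float64(177.5)), (120, np.float64(10.8), np.float64(50.5)), (150, np.float64(-136.1), np.float64(-85.8))]
 tilt -4 [(0, np.float64(196.6), np.float64(248.6)), (30, np.float64(252.0), np.float64(297.7)), (60, np.float64(236.8), np.float64(270.2)), (90, np.float64(149.4), np.float64(178.9)), (120, np.float64(10.5), np.float64(51.0)), (150, np.float64(-136.0), np.float64(-85.8))]
 tilt 0 [(0, np.float64(196.6), np.float64(248.7)), (30, np.float64(251.6), np.float64(298.2)), (60, np.float64(235.7), np.float64(271.4)), (90, np.float64(148.1), np.float64(180.3)), (120, np.float64(10.1), np.float64(51.5)), (150, np.float64(-136.0), np.float64(-85.7))]
 tilt 4 [(0, np.float64(196.6), np.float64(248.7)), (30, np.float64(251.3), np.float64(298.7)), (60, np.float64(234.6), np.float64
[... 721 characters left out ...]
t64(316.8)), (90, np.float64(130.3), np.float64(152.7)), (120, np.float64(-69.9), np.float64(-44.9)), (150, np.float64(-257.2), np.float64(-224.8))]
 tilt 0 [(0, np.float64(341.9), np.float64(377.9)), (30, np.float64(365.3), np.float64(399.4)), (60, np.float64(288.9), np.float64(316.1)), (90, np.float64(130.7), np.float64(152.3)), (120, np.float64(-70.3), np.float64(-44.5)), (150, np.float64(-257.6), np.float64(-224.3))]
 tilt 4 [(0, np.float64(341.8), np.float64(377.8)), (30, np.float64(365.7), np.float64(398.9)), (60, np.float64(289.6), np.float64(315.2)), (90, np.float64(131.0), np.float64(152.0)), (120, np.float64(-70.8), np.float64(-44.0)), (150, np.float64(-258.0), np.float64(-223.9))]
```

Emit:
move_arm --targets "-1 -0.78 3.1 0.26 0 0 0;-1 -0.78 3.1 0.26 0 0 0;-1 -0.78 3.1 0.26 0 0 0;-1 -0.78 3.1 0.26 0 0 0;-1 -0.78 3.1 0.26 0 0 0"

```text
clock: 7.62
eef_pos: [556.9, -259.2, 194.2]
tool_rot: [-3.14, -0.178, 0.211]
force: [-0.1, 0.5, -2.6]
width: 15.1
gripper_force: 59.0
```

Emit:
move_arm --targets "-1 0 0 0 0 -1.5 2.5;-1 0 0 0 0 0 0;-1 0 0 0 0 0 0;-1 0 0 0 0 0 0"

```text
clock: 7.95
eef_pos: [556.8, -256.9, 194.2]
tool_rot: [-3.132, -0.151, 0.169]
force: [0.4, -0.7, -1.6]
width: 15.5
gripper_force: 59.2
```

```bash
cat > n.py <<'E'
from h import *
import sys
def avg():
    S=[]
    for _ in range(4): S.append(read_state()); cams.get_image("side")
    return np.mean([s["eef_pos"] for s in S],0),R.from_euler("xyz",S[-1]["tool_rot"]).as_matrix(),np.mean([s["force"] for s in S],0),S[-1]
p,Rt,F,st=avg();tz=float(sys.argv[1]);tg=np.array([557.8,-259.1,tz])
print("tcp",p.round(1),"F",F.round(2),st["torque"].round(2),"w",st["width"],"shift cm",(Rt.T@(tg-p)/10).round(2),"down 1cm:",(Rt.T@[0,0,-1]).round(3),"+x,+y:",(Rt.T@[1,0,0]).round(3),(Rt.T@[0,1,0]).round(3),st["clock"],Rt.round(3).tolist())
E
python3 n.py 135.5
```

```text
tcp [ 556.5 -257.2  194.3] F [ 0.11 -0.46 -1.92] [-0.07  0.15  0.02] w 15.855571752895834 shift cm [-0.79  0.26  5.83] down 1cm: [-0.151  0.009  0.989] +x,+y: [0.975 0.168 0.147] [ 0.164 -0.986  0.034] 8.1 [[0.975, 0.168, 0.147], [0.164, -0.986, 0.034], [0.151, -0.009, -0.989]]
```

Emit:
move_arm --targets "-1 -0.26 0.09 1.94 0 0 0;-1 -0.26 0.09 1.94 0 0 0;-1 -0.26 0.08 1.94 0 0 0;-1 0 0 0 0 0 0;-1 0 0 0 0 0 0"

```text
clock: 8.57
eef_pos: [556.7, -260.6, 134.9]
tool_rot: [-3.132, -0.149, 0.165]
force: [-0.6, -0.4, -0.8]
width: 15.5
gripper_force: 59.1
```

```bash
python3 n.py 135.5
python3 - <<'E'
from h import *
a=snap("scene","s5");b=snap("side","d5")
def cr(i,x,y): return cv2.resize(i["color"][y:y+75,x:x+100,::-1],(400,300),interpolation=cv2.INTER_CUBIC)
cv2.imwrite("pics/c5.png",np.hstack([cr(a,110,170),cr(b,330,110)]))
th=np.linspace(0,2*np.pi,180)
for im,(x,y) in((a,(110,170)),(b,(330,110))):
    for c,r,z in((np.array([552.8,-259.6]),61,90),(np.array([552.8,-259.6]),52,128)):
        u=(proj(im,np.c_[c[0]+r*np.cos(th),c[1]+r*np.sin(th),z+0*th])-[x,y])*4
        print(z,"left",u[:,0].min().round(),"right",u[:,0].max().round(),"bottom",u[:,1].max().round())
E
```

```text
tcp [ 557.7 -261.2  136.2] F [ 0.39 -0.18 -1.42] [-0.    0.23 -0.03] w 15.295987241968273 shift cm [ 0.03 -0.2   0.07] down 1cm: [-0.152  0.007  0.988] +x,+y: [0.975 0.165 0.149] [ 0.162 -0.986  0.032] 8.7167 [[0.975, 0.165, 0.149], [0.162, -0.986, 0.032], [0.152, -0.007, -0.988]]
90 left 68.0 right 300.0 bottom 256.0
128 left 64.0 right 269.0 bottom 189.0
90 left 132.0 right 277.0 bottom 194.0
128 left 145.0 right 272.0 bottom 149.0
```

View pics/c5.png

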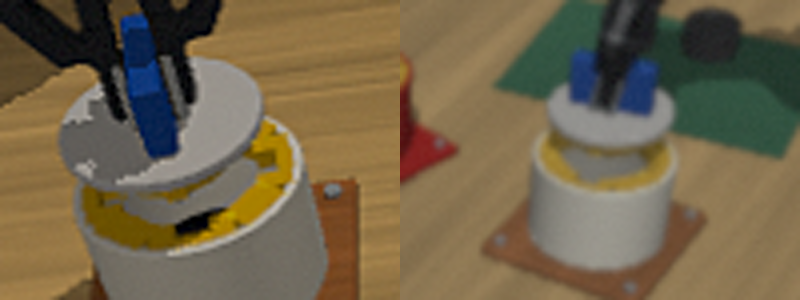

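Left: the lid hovers over the pot, plate spanning crop x 58–264 and pot rim 76–303. It looks slightly too far left (-y), and right (side view) looks centred. I'll measure this with masks.

Run:
```python
from h import *
a=load("s5");b=load("d5");th=np.linspace(0,2*np.pi,360)
g=lambda im:cv2.cvtColor(im["color"],cv2.COLOR_RGB2HSV)
def runs(im,rows,x0,x1):
    h=g(im);m=cv2.inRange(h,(0,0,60),(180,60,255))
    for r in rows:
        c=np.flatnonzero(m[r,x0:x1])+x0;print(r,c.min() if len(c) else None,c.max() if len(c) else None,end="; ")
    print()
print("scene plate");runs(a,range(194,212,2),118,182)
print("scene pot");runs(a,range(214,244,3),118,200)
print("side plate");runs(b,range(132,146,2),355,405)
print("side pot");runs(b,range(148,174,3),355,405)
for im,n in((a,"scene"),(b,"side")):
    for r,z in((61,90),(61,50),(52,128),(52,120)):
        u=proj(im,np.c_[552.8+r*np.cos(th),-259.6+r*np.sin(th),z+0*th]);i,j=u[:,0].argmin(),u[:,0].argmax();print(n,r,z,u[i].round(1),u[j].round(1))
```

```text
scene plate
194 130 175; 196 128 175; 198 127 175; 200 126 178; 202 125 181; 204 125 173; 206 125 171; 208 125 169; 210 126 173; 
scene pot
214 129 186; 217 129 194; 220 129 187; 223 129 188; 226 130 189; 229 131 190; 232 132 190; 235 134 191; 238 135 190; 241 136 189; 
side plate
132 358 396; 134 366 398; 136 367 398; 138 367 398; 140 367 398; 142 370 398; 144 372 394; 
side pot
148 363 376; 151 363 398; 154 363 398; 157 363 397; 160 363 397; 163 362 403; 166 362 396; 169 355 395; 172 366 394; 
scene 61 90 [126.9 220.6] [185.1 209.9]
scene 61 50 [132.3 233.7] [188.7 223.3]
scene 52 128 [126.1 206.2] [177.2 196.8]
scene 52 120 [127.2 209.1] [178.  199.7]
side 61 90 [362.9 147.5] [399.3 149.6]
side 61 50 [362.1 157.3] [397.8 159.4]
side 52 128 [366.3 137.9] [398.  139.7]
side 52 120 [366.2 140. ] [397.7 141.6]
```

Emit:
move_arm --targets "-1 -0.05 -0.35 0 0 0 0;-1 0 0 0 0 0 0;-1 -0.09 0 0.6 0 0 0;-1 -0.09 0 0.6 0 0 0;-1 0 0 0 0 0 0"

```text
clock: 9.28
eef_pos: [555.2, -257.4, 121.7]
tool_rot: [-3.132, -0.148, 0.164]
force: [-0.5, 0.9, -2.3]
width: 15.4
gripper_force: 59.2
```

```bash
sed -i 's/557.8,-259.1/556.7,-257.8/' n.py; python3 n.py 110
```

```text
tcp [ 555.6 -257.6  122.3] F [-0.22  0.24 -1.92] [-0.02  0.21  0.01] w 15.573236786749932 shift cm [-0.08  0.05  1.24] down 1cm: [-0.15   0.009  0.989] +x,+y: [0.975 0.165 0.146] [ 0.161 -0.986  0.033] 9.4333 [[0.975, 0.165, 0.146], [0.161, -0.986, 0.033], [0.15, -0.009, -0.989]]
```

Emit:
move_arm --targets "-1 0.05 0 0.2 0 0 0;-1 0 0 0.15 0 0 0;-1 0 0 0 0 0 0"

```text
clock: 9.73
eef_pos: [557.2, -257.5, 119.7]
tool_rot: [-3.133, -0.151, 0.164]
force: [0.4, -0.4, -2.3]
width: 15.6
gripper_force: 59.2
```

Emit:
move_arm --targets "-1 -0.03 0 0.15 0 0 0;-1 -0.03 0 0.15 0 0 0;-1 0 0 0 0 0 0"

```text
clock: 9.98
eef_pos: [556.8, -257.5, 116.6]
tool_rot: [-3.133, -0.15, 0.164]
force: [-0.8, 0.1, -2.4]
width: 15.5
gripper_force: 59.2
```

```bash
python3 n.py 105
```

```text
tcp [ 557.  -257.6  116.7] F [-0.29 -0.07 -1.65] [-0.05  0.27 -0.03] w 15.152677454246982 shift cm [-0.2   0.03  1.15] down 1cm: [-0.15   0.008  0.989] +x,+y: [0.975 0.165 0.147] [ 0.161 -0.986  0.033] 10.1333 [[0.975, 0.165, 0.147], [0.161, -0.986, 0.033], [0.15, -0.008, -0.989]]
```

Emit:
move_arm --targets "-1 -0.03 0 0.15 0 0 0;-1 -0.03 0 0.15 0 0 0;-1 0 0 0 0 0 0"

```text
clock: 10.43
eef_pos: [556.7, -257.5, 113.5]
tool_rot: [-3.133, -0.15, 0.164]
force: [-0.1, 0.2, -2.0]
width: 15.4
gripper_force: 59.2
```

Emit:
move_arm --targets "-1 -0.03 0 0.15 0 0 0;-1 -0.03 0 0.15 0 0 0;-1 0 0 0 0 0 0"

```text
clock: 10.68
eef_pos: [556.6, -257.5, 110.4]
tool_rot: [-3.133, -0.15, 0.164]
force: [-0.4, -0.8, -1.8]
width: 15.7
gripper_force: 59.2
```

```bash
python3 n.py 105
```

```text
tcp [ 556.7 -257.6  110.6] F [-0.05 -0.1  -1.99] [-0.07  0.24  0.02] w 15.27654483065366 shift cm [-0.09  0.03  0.55] down 1cm: [-0.15   0.008  0.989] +x,+y: [0.975 0.165 0.147] [ 0.162 -0.986  0.033] 10.8333 [[0.975, 0.165, 0.147], [0.162, -0.986, 0.033], [0.15, -0.008, -0.989]]
```

Already below lug-contact height with no force, so the lugs appear to be in the notches. I'll continue gently until contact.

Emit:
move_arm --targets "-1 -0.02 0 0.15 0 0 0;-1 -0.02 0 0.1 0 0 0;-1 0 0 0 0 0 0"

```text
clock: 11.13
eef_pos: [556.6, -257.5, 108.0]
tool_rot: [-3.133, -0.15, 0.164]
force: [-1.2, -0.4, -2.5]
width: 15.5
gripper_force: 59.2
```

Emit:
move_arm --targets "-1 -0.02 0 0.1 0 0 0;-1 -0.02 0 0.1 0 0 0;-1 0 0 0 0 0 0"

```text
clock: 11.38
eef_pos: [556.5, -257.5, 106.0]
tool_rot: [-3.133, -0.15, 0.164]
force: [0.4, 0.0, -2.0]
width: 15.3
gripper_force: 59.2
```

```bash
python3 n.py 105
```

```text
tcp [ 556.6 -257.6  106.1] F [ 0.06  0.07 -2.23] [-0.05  0.22 -0.02] w 15.418872815752982 shift cm [-0.01  0.03  0.11] down 1cm: [-0.15   0.008  0.989] +x,+y: [0.975 0.165 0.147] [ 0.161 -0.986  0.033] 11.5333 [[0.975, 0.165, 0.147], [0.161, -0.986, 0.033], [0.15, -0.008, -0.989]]
```

Emit:
move_arm --targets "-1 -0.02 0 0.1 0 0 0;-1 0 0 0 0 0 0"

```text
clock: 11.75
eef_pos: [556.5, -257.6, 105.1]
tool_rot: [-3.133, -0.151, 0.164]
force: [-0.3, -0.3, -1.6]
width: 15.5
gripper_force: 59.2
```

Emit:
move_arm --targets "-1 -0.02 0 0.1 0 0 0;-1 0 0 0 0 0 0"

```text
clock: 11.92
eef_pos: [556.4, -257.5, 104.0]
tool_rot: [-3.133, -0.151, 0.164]
force: [-0.3, 0.2, -3.0]
width: 15.4
gripper_force: 59.2
```

```bash
python3 n.py 105
python3 - <<'E'
from h import *
a=snap("scene","s6");b=snap("side","d6")
def cr(i,x,y): return cv2.resize(i["color"][y:y+75,x:x+100,::-1],(400,300),interpolation=cv2.INTER_CUBIC)
cv2.imwrite("pics/c6.png",np.hstack([cr(a,110,170),cr(b,330,110)]))
E
```

```text
tcp [ 556.5 -257.6  104.1] F [-0.28 -0.12 -2.61] [-0.03  0.24 -0.01] w 14.999138116917589 shift cm [ 0.03  0.02 -0.09] down 1cm: [-0.15   0.008  0.989] +x,+y: [0.975 0.165 0.147] [ 0.162 -0.986  0.033] 12.0667 [[0.975, 0.165, 0.147], [0.162, -0.986, 0.033], [0.15, -0.008, -0.989]]
```

View pics/c6.png

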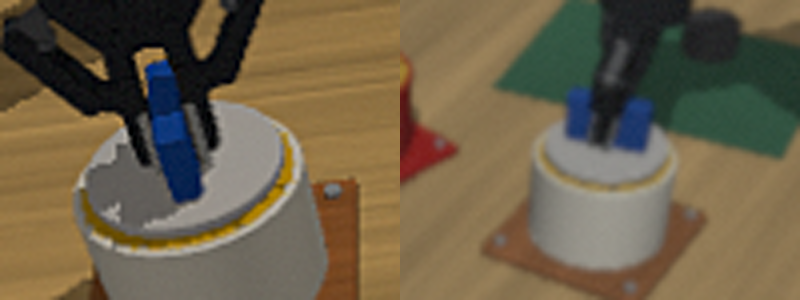

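The lid is inside the rim, near flush and well centred (plate ring even at crop x 80–285). It isn't in contact yet, so I'll continue.

Emit:
move_arm --targets "-1 -0.02 0 0.1 0 0 0;-1 0 0 0 0 0 0"

```text
clock: 12.38
eef_pos: [556.4, -257.6, 103.0]
tool_rot: [-3.133, -0.151, 0.164]
force: [-0.3, -0.6, -2.6]
width: 15.1
gripper_force: 59.2
```

Emit:
move_arm --targets "-1 -0.02 0 0.1 0 0 0;-1 0 0 0 0 0 0"

```text
clock: 12.55
eef_pos: [556.5, -257.6, 102.1]
tool_rot: [-3.133, -0.151, 0.164]
force: [-0.3, 0.0, -1.1]
width: 15.2
gripper_force: 59.3
```

```bash
python3 n.py 105
```

```text
tcp [ 556.5 -257.6  102.1] F [ 0.29  0.34 -1.7 ] [-0.06  0.19 -0.03] w 15.593589689396003 shift cm [ 0.06  0.02 -0.29] down 1cm: [-0.15   0.008  0.989] +x,+y: [0.975 0.165 0.147] [ 0.162 -0.986  0.033] 12.7 [[0.975, 0.165, 0.147], [0.162, -0.986, 0.033], [0.15, -0.008, -0.989]]
```

Emit:
move_arm --targets "-1 -0.01 0 0.1 0 0 0;-1 0 0 0 0 0 0"

```text
clock: 12.92
eef_pos: [556.5, -257.6, 101.9]
tool_rot: [-3.133, -0.151, 0.164]
force: [-1.4, -0.1, 4.3]
width: 15.4
gripper_force: 60.3
```

Emit:
move_arm --targets "-1 -0.02 0 0.1 0 0 0;-1 0 0 0 0 0 0"

```text
clock: 13.08
eef_pos: [556.4, -257.7, 101.6]
tool_rot: [-3.134, -0.151, 0.164]
force: [-5.8, 1.2, 9.3]
width: 15.4
gripper_force: 61.0
```

```bash
python3 n.py 105
```

```text
tcp [ 556.4 -257.7  101.6] F [-5.14  1.19  9.93] [0.35 0.46 0.04] w 15.032493069088307 shift cm [ 0.08  0.01 -0.33] down 1cm: [-0.151  0.008  0.989] +x,+y: [0.975 0.164 0.148] [ 0.161 -0.986  0.033] 13.2333 [[0.975, 0.164, 0.148], [0.161, -0.986, 0.033], [0.151, -0.008, -0.989]]
```

Contact came at a height that matches home (riding on the lugs would be 14 mm higher). Release and retreat.

Emit:
move_arm --targets "1 0 0 0 0 0 0;1 0 0 0 0 0 0;1 0 0 0 0 0 0;1 0 0 0 0 0 0;1 0 0 0 0 0 0"

```text
clock: 13.7
eef_pos: [556.5, -257.5, 99.9]
tool_rot: [-3.133, -0.151, 0.164]
force: [0.7, -0.4, 0.5]
width: 74.8
gripper_force: 0.0
```

Emit:
move_arm --targets "1 0 0 0 0 0 0;1 0 0 -1.5 0 0 0;1 0 0 -3 0 0 0;1 0 0 -3 0 0 0;1 0 0 -3.5 0 0 0"

```text
clock: 14.12
eef_pos: [539.4, -260.7, 208.8]
tool_rot: [-3.131, -0.149, 0.164]
force: [0.3, -0.5, -0.1]
width: 85.4
gripper_force: 0.0
```

Emit:
move_arm --targets "1 0 0 -3 0 0 0;1 0 0 -3 0 0 0;1 0 0 0 0 0 0;1 0 0 0 0 0 0"

```text
clock: 14.45
eef_pos: [532.3, -263.8, 270.1]
tool_rot: [-3.136, -0.154, 0.164]
force: [-0.6, 0.4, -0.9]
width: 85.0
gripper_force: 0.0
```

Run:
```python
from h import *
a=snap("scene","s7");b=snap("side","d7");w=snap("wrist","w7");st=read_state();print(st["eef_pos"],st["force"],st["width"])
def cr(i,x,y,k=100): return cv2.resize(i["color"][y:y+k*3//4,x:x+k,::-1],(400,300),interpolation=cv2.INTER_CUBIC)
c=proj(w,[553,-259.6,98])[0].astype(int);print(c)
x=int(np.clip(c[0]-130,0,380));y=int(np.clip(c[1]-98,0,205))
cv2.imwrite("pics/c7.png",np.vstack([np.hstack([cr(a,110,170),cr(b,330,110)]),np.hstack([cr(w,x,y,260),np.zeros((300,400,3),np.uint8)])]))
th=np.linspace(0,2*np.pi,360)
for im,(X,Y) in((a,(110,170)),(b,(330,110))):
    for z in(98,112):
        u=(proj(im,np.c_[552.8+52*np.cos(th),-259.6+52*np.sin(th),z+0*th])-[X,Y])*4;print(z,u.min(0).round(),u.max(0).round())
```

```text
[ 530.81840429 -262.61892969  266.73022191] [ 0.28465974  0.07678312 -0.88432237] 85.31414047486494
[319 184]
98 [ 81. 105.] [281. 232.]
112 [73. 85.] [275. 212.]
98 [143. 112.] [268. 180.]
112 [144.  98.] [270. 165.]
```

View pics/c7.png

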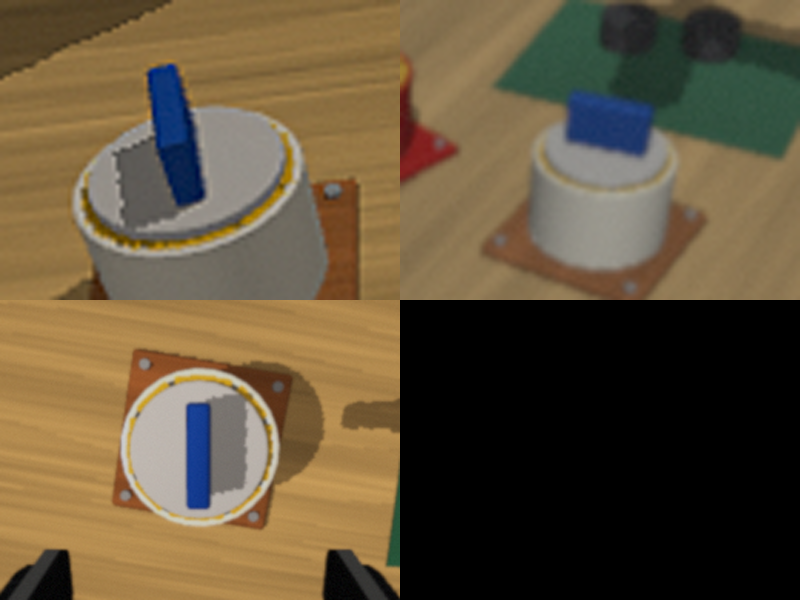

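The lid lies flat and centred on the pot: in the scene crop its plate spans v 107–233, against a predicted 105–232 for home and 85–212 if riding on the lugs. The gripper is clear.

```bash
python3 -c "
from cell import order
print(order.finish_job())"
```

```text
the job is handed in; nothing more can be done
None
```

The lid is home on the white pot, flat and centred in the last pictures. It was let go with about 10 N of contact force at most, and the job was handed in at about 14.6 s; the hand-in did not return a verdict.

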